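# Half-light test of a plug-in photo relay

### The arm

A 6-joint arm with a two-finger parallel gripper is mounted at the origin on the work surface. World frame = base frame: x ahead of the robot, y to its left, z up, the work surface at z = 0. Lengths are in m, angles in rad, forces in N, time in s.
With the tool pointing down it reaches from about 0.35 to 0.775 m from the base axis. Payload 7.3 kg.
Tool frame: the origin (TCP) lies at the very end of the fingers, on their centre line; the grasp point (between the pads) lies 19 mm behind it; z points along the fingers, x is the direction in which the jaws open and shut, and the axes are right-handed (so a half turn about z gives the same grasp; the last joint's range is limited). The gripper opens to 92 mm and grips with 3 to 60 N. Pads are 19 mm wide; open, the fingers measure 130 mm over their backs; the gripper's body (75 mm by 190 mm) begins 47 mm behind the grasp point.
Start: joints at [-1.265, 0.342, 1.524, -0, 1.275, -0.146], TCP at [0.229, -0.472, 0.227] pointing down, gripper open.
Joint ranges: [-2.53, 2.53], [-0.77, 2.02], [0.04, 2.7], [-1, 4.14], [0.28, 2.66], [-3.11, 3.11]. Speed limits (rad/s): [2.57, 2.57, 3.14, 3.14, 3.14, 3.14].

### API

Orientations are given as [roll, pitch, yaw] about the fixed x, y, z axes, in that order (R = Rz(yaw) Ry(pitch) Rx(roll)).
In Python, from cell import robot, read_camera, nets gives the robot as it stands. The module is installed in compiled form; this text tells all that it offers.
- The arm moves only by the tool carry_out, never from a script. Its arguments are lists of equal length, an entry for each row: "translation": the shift along the tool's x, y, z in m, a list of three; "turn": the turn, a rotation vector about the tool's x, y, z in rad, a list of three; "gripper": the gripper's target within -1 to 1 (shut at 1, half-way at 0, fully open at -1). A call has 1 to 10 rows; each row shifts and turns the commanded pose from where the row before left it, along the tool's axes as they then stand; what a row does not reach is not made up. A row lasts 1/10 s, in which the tool goes at most 50 mm and 8.59 degrees, less where a joint would pass 70% of its speed; a pose out of reach is approached as far as the arm can. A call with a gripper value outside its range is refused whole. The fingers move at their own pace and stop on an object; "squeeze" is the grip in N (left out, the last holds). Time passes only in rows, so rows that do not move let the fingers close. It gives the time, the measured TCP pose, the force and the opening at its end, in the units of the state.
- robot.observe(): the state, without advancing time (a new reading comes with each control period).
- read_camera(name): name is "scene" or "top" or "wrist"; returns a dict with "img" (384x512x3 uint8, red, green, blue), "fx", "fy", "cx", "cy" (pixels), "world_from_camera" (4x4, takes a point from camera to world coordinates). Camera axes: x right, y down, z forward; pixel columns grow to the right and rows downward; lengths in m; the calibration is good to about 2 mm. A picture is of the moment at which its call begins. There is no depth.
- robot.hand_in(): hands the job in, once; it reports no verdict.
Trained networks look in a picture, given as the dict that the camera call returned (one of the last four; its "shot" number tells which), for a name from the list of things; names that differ only in an ending like _2 or _b are one class to them, and where a whole thing is asked for, a point or a joint stands for the part that bears it (a point fixed in the world has none). Each returns a list of dicts, best first, with "score" (0 to 1); they miss things now and then, are a little off and sometimes report something else, mostly with a low value. They report only what shows in the picture. A call takes as long as a camera call.
- nets.regions_of(picture, name): "region" (384x512 bool, what is visible of it) and "pixel" ([column, row] in pixels, amid what is visible of it).
- nets.tip_of(picture, name): "pixel" ([column, row] in pixels: a listed point, or the origin of a listed thing).
The state is a dict: "time": time; "qpos": joint angles; "qvel": joint speeds; "joint_efforts": joint torques, N m; "tool_pos": TCP position; "tool_rot": TCP orientation; "contact_force": force on the tool from outside, world axes, zero at the start; "torque": the same for the moment, N m; "opening": finger opening in m.
Only numpy, scipy, OpenCV 4.12 (cv2) and the standard library are available. Lean on these libraries where they do the work, as an engineer would, in place of code of your own. Each camera call takes 0.05 s, during which the arm holds its last target. There are 200 camera calls.

### The job

Test the photo relay at half light: plug the relay with the lens fully home into the tester's socket, lens facing the lamp house window, and let go of it. Then slide the spring-return shutter (the one with the upright black tab) open to the half mark and hold it there, steady; on the way never open it past the three-quarter mark, or the relay switches. Finish while still holding the shutter at half, and leave the plain relay, the reel and the cutters where they are.

Things in the scene. Friction and masses are not known exactly. Their poses are not given: they have to be found in the camera images.
- photo_relay: Photo relay: grey block 40 x 36 mm (x, y), 70 mm tall overall, upright on the mat, about 90 g. Its lowest 15 mm is a black plug 32 x 26 mm (bottom 3 mm: 29 x 23). A round lens in a black collar (18 mm across, 7 mm proud) is on its +y side, centred 30.5 mm above the underside; small screw on top. Origin: centre of the plug's underside, z up.
- lens (a point): Front of the photo relay's lens: 25 mm along the relay's +y from its axis, 30.5 mm above its underside.
- tester: Tester, fixed: grey case 220 x 300 mm (x, y), top 50 mm above the mat. On it the black socket and a white lamp house (x -100 to 55, y 30 to 140 mm, top at 125 mm), window facing -y to the socket; a spring barrel (x 55 to 110, y 15 to 32 mm, up to 96 mm); other fittings are under 72 mm. Heights from the mat. Origin: centre of the underside (on the mat), z up; yaw varies.
- socket_mouth (a point): Centre of the socket's well at the socket's top face: x -30, y -60, z 72 mm on the tester, axes parallel to the tester's. Block 60 x 56 mm; well 34 x 28 mm (x, y), chamfered, 17 mm deep. Fully home, the relay's block rests on the socket top, its underside 15 mm below this point, its x along the tester's x and its lens toward the tester's +y.
- shutter_grip (a point): Centre of the shutter's upright black tab, 12 x 22 x 38 mm (tester x, y, z), standing 128 to 166 mm above the mat over the lamp house's front top edge, free on both sides along x. Shut, it is at x -30, y 23.5, z 147 mm on the tester; it moves with the shutter and opens along the tester's +x.
- shutter (a joint): Shutter opening in m: 0 shut, 0.050 fully open. It needs 4 N to start, 8 N at half, 12 N fully open (160 N/m), with light friction, and springs shut when let go. A pointer on the tab runs along five marks on the lamp house top: shut, quarter, half (the long one, 0.025), three-quarter (0.0375), open.
- plain_relay: A bystander: plain relay of the same footprint without a lens, 52 mm tall. Origin: centre of the underside.
- reel: A bystander: component tape reel lying flat, 120 mm across, 12 mm high. Origin: centre of the underside.
- cutters: A bystander: side cutters lying flat, about 130 mm long, 10 mm high. Origin: under the pivot.

How it is judged:
On the way:
1. the photo relay is fully home in the socket with its lens facing the lamp house, and let go (horizontal distance between photo_relay and socket_mouth below 0.004 m and z of photo_relay in the frame of socket_mouth below -0.0125 m and angle between photo_relay's own z axis and vertical below 0.06 rad and y of lens in the frame of socket_mouth above 0.02 m and contact force between the fingers and photo_relay below 0.1 N), for 0.2 s.
At the end, for the whole second after the job is handed in: The photo relay is home in the socket (underside at least 12.5 mm below the socket top, within 4 mm of its centre, upright, lens toward the lamp house) and not touched by the fingers; the shutter stands still at half, 20 to 30 mm open, held there against its spring by the fingers (more than 3 N) (all of step 1 and value of joint shutter between 0.02 and 0.03 m and velocity of joint shutter between -0.01 and 0.01 m/s and contact force between the fingers and shutter above 3 N); the arm keeps its last pose, push and grip.
It fails at once if the shutter is opened past the three-quarter mark (value of joint shutter above 0.039 m).
It fails at once if the plain relay is shifted more than 20 mm (distance of plain_relay from where it was at the start of the episode above 0.02 m).
It fails at once if the reel is shifted more than 20 mm (distance of reel from where it was at the start of the episode above 0.02 m).
It fails at once if the pair of cutters is shifted more than 20 mm (distance of cutters from where it was at the start of the episode above 0.02 m).
It also fails if it takes over 64 s, if anything falls off the work surface, if the arm or the gripper's body presses on something with over 40 N, if the wrist force passes 120 N, or if a joint passes its speed limit or range.

## Working session

There is one attempt and no reset: what is moved stays moved. The work goes in short steps, Python scripts to look and compute and a tool call to move; the robot and the scene stay as the last step left them, time stands still between calls to the robot, and variables do not carry over. Pictures are saved under pics/ and viewed, about 8 in all and at most 12, crops included, and the job is handed in when it is done.

Besides the shell and the picture viewer there is one more tool, called after "Call:" by a JSON object that holds its "name" and its "arguments", one argument or row to a line. carry_out: Moves the arm, as the interface text tells. Its arguments: {"type":"object","properties":{"translation":{"type":"array","items":{"type":"array","items":{"type":"number"}}},"turn":{"type":"array","items":{"type":"array","items":{"type":"number"}}},"gripper":{"type":"array","items":{"type":"number"}},"squeeze":{"type":"number"}},"required":["translation","turn","gripper"]}

```bash
mkdir -p pics
cat > h.py <<'E'
import numpy as np, cv2
from scipy.spatial.transform import Rotation as R
from cell import robot, read_camera, nets
def save(p,name): cv2.imwrite('pics/'+name,cv2.cvtColor(p['img'],cv2.COLOR_RGB2BGR))
def ray(p,px):
    T=np.array(p['world_from_camera']); d=np.array([(px[0]-p['cx'])/p['fx'],(px[1]-p['cy'])/p['fy'],1.])
    return T[:3,3],T[:3,:3]@d
def atz(p,px,z):
    o,d=ray(p,px); return o+d*(z-o[2])/d[2]
def proj(p,P):
    T=np.array(p['world_from_camera']); c=T[:3,:3].T@(np.array(P)-T[:3,3]); return np.array([p['fx']*c[0]/c[2]+p['cx'],p['fy']*c[1]/c[2]+p['cy']])
def tri(obs):
    A=np.zeros((3,3));b=np.zeros(3)
    for p,px in obs:
        o,d=ray(p,px); d=d/np.linalg.norm(d); M=np.eye(3)-np.outer(d,d); A+=M;b+=M@o
    x=np.linalg.solve(A,b); return x,[np.round(proj(p,x)-px,1) for p,px in obs]
E
cat > a.py <<'E'
from h import *
np.set_printoptions(precision=4,suppress=True)
P={n:read_camera(n) for n in ('scene','top','wrist')}
rows=[]
for n,p in P.items():
    save(p,n+'0.png'); print(n,np.array(p['world_from_camera'])[:3,3],p['fx'])
    for k in ['photo_relay','lens','tester','socket_mouth','shutter_grip','plain_relay','reel','cutters']:
        r=nets.tip_of(p,k); print(n,k,[(np.round(a['pixel'],1),round(a['score'],2)) for a in r[:3]])
print({k:np.round(v,3) for k,v in robot.observe().items()})
a=np.hstack([P['scene']['img'],P['top']['img']]);
E
python3 a.py
```

```text
scene [1.0741 0.153  0.7693] 369.38123892161605
scene photo_relay [(array([108.6, 251.5]), 0.91)]
scene lens [(array([116.1, 242.5]), 0.55)]
scene tester [(array([249.7, 245. ]), 0.89)]
scene socket_mouth [(array([222.8, 219.5]), 0.82)]
scene shutter_grip [(array([263.7, 197.8]), 0.71)]
scene plain_relay []
scene reel [(array([385.4, 272.7]), 0.73)]
scene cutters [(array([380. , 204.9]), 0.76)]
top [0.4199 0.0978 1.0377] 350.82483202479324
top photo_relay [(array([386.9, 165.4]), 0.8), (array([265.3, 190.1]), 0.23)]
top lens [(array([387.6, 166. ]), 0.6), (array([382. , 169.4]), 0.59)]
top tester [(array([272.4, 186.4]), 0.81)]
top socket_mouth [(array([297.2, 189.4]), 0.89)]
top shutter_grip [(array([265.5, 190.3]), 0.46)]
top plain_relay [(array([385.4, 222.4]), 0.57)]
top reel [(array([165.1, 169.7]), 0.61)]
top cutters [(array([382.8, 222. ]), 0.62)]
wrist [ 0.2949 -0.4404  0.3835] 275.02366633570284
wrist photo_relay []
wrist lens []
wrist tester []
wrist socket_mouth []
wrist shutter_grip []
wrist plain_relay []
wrist reel []
wrist cutters []
{'time': np.float64(1.35), 'qpos': array([-1.265,  0.342,  1.524,  0.   ,  1.275, -0.146]), 'qvel': array([-0.001, -0.001,  0.002, -0.   ,  0.001,  0.001]), 'joint_efforts': array([  0.002, -43.113, -24.448,   0.072,   0.048,  -0.   ]), 'tool_pos': array([ 0.229, -0.472,  0.227]), 'tool_rot': array([-3.142, -0.   , -1.119]), 'contact_force': array([-0.223, -0.314,  0.345]), 'torque': array([ 0.023, -0.023, -0.039]), 'opening': np.float64(0.092)}
```

View pics/scene0.png

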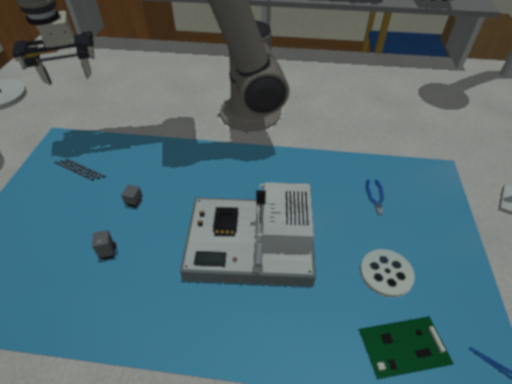

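View pics/top0.png

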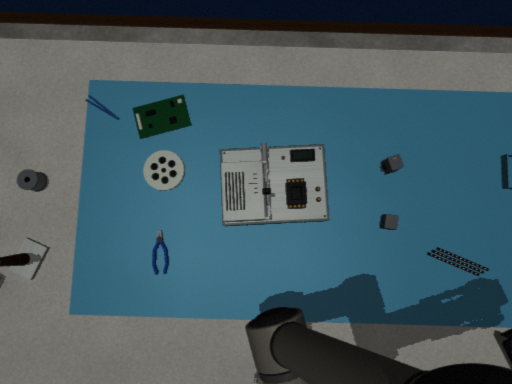

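Scene shows the photo relay at (104,244) with its lens toward the lower right, the plain relay at (132,196), and the tester at the centre with the socket at (226,221) and the tab at (261,197). In the top view, image up is world +x and left is +y. The tester is nearly at yaw 0, the photo relay is at (392,164) and the plain relay at (390,222).

```bash
cat > b.py <<'E'
from h import *
np.set_printoptions(precision=4,suppress=True)
s=read_camera('scene');t=read_camera('top')
def tip(p,k): 
    r=nets.tip_of(p,k); return r[0]['pixel'] if r else None
for k,z in [('photo_relay',0),('lens',.0305),('tester',0),('socket_mouth',.072),('shutter_grip',.147),('plain_relay',0),('reel',0),('cutters',0)]:
    a,b=tip(s,k),tip(t,k)
    print(k,'scene',a if a is None else atz(s,a,z),'top',b if b is None else atz(t,b,z))
for p,n in((s,'scene'),(t,'top')):
    for k in ('tester','photo_relay','plain_relay'):
        r=nets.regions_of(p,k)
        for q in r[:2]:
            m=q['region'].astype(np.uint8); rc=cv2.minAreaRect(np.argwhere(m)[:,::-1].astype(np.float32)); print(n,k,round(q['score'],2),rc)
def crop(p,c,w,h): 
    x,y=c; return cv2.resize(p['img'][y-h:y+h,x-w:x+w],(400,300),interpolation=cv2.INTER_CUBIC)
im=np.vstack([np.hstack([crop(t,(275,186),64,48),crop(s,(250,232),84,63)]),np.hstack([crop(t,(390,185),64,48),crop(s,(112,228),48,36)])])
save({'img':im},'crop1.png')
E
python3 b.py
```

```text
photo_relay scene [ 0.6242 -0.2627  0.    ] top [ 0.6325 -0.2605  0.    ]
lens scene [ 0.614  -0.2469  0.0305] top [ 0.6174 -0.2525  0.0305]
tester scene [ 0.5519  0.0736 -0.    ] top [0.5593 0.0723 0.    ]
socket_mouth scene [ 0.519  -0.2213  0.072 ] top [0.5346 0.0077 0.072 ]
shutter_grip scene [0.5195 0.0989 0.147 ] top [0.5276 0.0979 0.147 ]
plain_relay scene [ 0.4574 -0.2638  0.    ] top [ 0.4575 -0.253   0.    ]
reel scene [0.5904 0.4009 0.    ] top [0.597 0.406 0.   ]
cutters scene [0.3874 0.4067 0.    ] top [0.3892 0.393  0.    ]
scene tester 0.77 ((247.5, 234.0), (104.0, 135.0), 90.0)
scene photo_relay 0.85 ((104.0, 244.5), (29.0, 24.0), 90.0)
scene plain_relay 0.87 ((131.5, 196.0), (22.0, 19.0), 90.0)
top tester 0.63 ((273.2654724121094, 183.12608337402344), (81.10961151123047, 107.2519302368164), 87.64669799804688)
top photo_relay 0.78 ((391.4500427246094, 163.85000610351562), (14.546475410461426, 19.922346115112305), 71.56504821777344)
top plain_relay 0.66 ((389.0, 221.5), (15.0, 18.0), 90.0)
```

View pics/crop1.png

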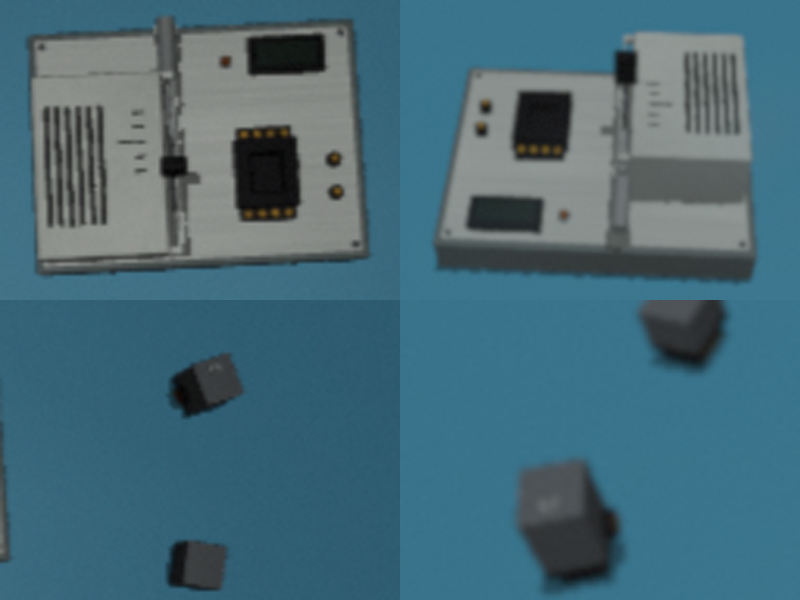

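Estimates so far: the relay is near (0.628, -0.262) with yaw about 0.33, and the tester yaw is about 0.05. I'll turn the tool to the relay's yaw, move above it and look closely.

Call:
{"name": "carry_out", "arguments": {
  "translation": [
    [0,0,0],
    [0,0,0],
    [0,0,0],
    [0,0,0],
    [0,0,0],
    [0,0,0],
    [0,0,0],
    [0,0,0],
    [0,0,0],
    [0,0,0]
  ],
  "turn": [
    [0,0,-0.145],
    [0,0,-0.145],
    [0,0,-0.145],
    [0,0,-0.145],
    [0,0,-0.145],
    [0,0,-0.145],
    [0,0,-0.145],
    [0,0,-0.145],
    [0,0,-0.145],
    [0,0,-0.145]
  ],
  "gripper": [-1,-1,-1,-1,-1,-1,-1,-1,-1,-1]
}}

```text
time: 3.55
tool_pos: [0.2292, -0.4723, 0.2267]
tool_rot: [3.142, -0.0, 0.337]
contact_force: [-0.0, 0.0, 0.3]
opening: 0.0918
```

Call:
{"name": "carry_out", "arguments": {
  "translation": [
    [0.045,-0.007,0],
    [0.045,-0.007,0],
    [0.045,-0.007,0],
    [0.045,-0.007,0],
    [0.045,-0.007,0],
    [0.045,-0.007,0],
    [0.045,-0.007,0],
    [0.045,-0.007,0],
    [0.043,-0.007,0],
    [0.04,-0.007,0]
  ],
  "turn": [
    [0,0,0],
    [0,0,0],
    [0,0,0],
    [0,0,0],
    [0,0,0],
    [0,0,0],
    [0,0,0],
    [0,0,0],
    [0,0,0],
    [0,0,0]
  ],
  "gripper": [-1,-1,-1,-1,-1,-1,-1,-1,-1,-1]
}}

```text
time: 4.55
tool_pos: [0.6271, -0.2608, 0.2265]
tool_rot: [3.142, -0.0, 0.332]
contact_force: [0.1, -1.3, -0.1]
opening: 0.0914
```

Call:
{"name": "carry_out", "arguments": {
  "translation": [
    [0,0,0],
    [0,0,0]
  ],
  "turn": [
    [0,0,0],
    [0,0,0]
  ],
  "gripper": [-1,-1]
}}

```text
time: 4.75
tool_pos: [0.6258, -0.2614, 0.2259]
tool_rot: [-3.141, 0.001, 0.333]
contact_force: [0.0, 0.3, -0.3]
opening: 0.0917
```

```bash
cat > c.py <<'E'
from h import *
np.set_printoptions(precision=4,suppress=True)
w=read_camera('wrist'); save(w,'w1.png')
T=np.array(w['world_from_camera']); print(T)
for k,z in [('photo_relay',0),('lens',.0305)]:
    for a in nets.tip_of(w,k)[:2]: print(k,a['pixel'],a['score'],atz(w,a['pixel'],z))
for q in nets.regions_of(w,'photo_relay')[:1]: print(q['pixel'],q['score'])
P=[0.628,-.262]
o=robot.observe(); print(o['tool_pos'],o['tool_rot'])
E
python3 c.py
```

```text
[[ 0.9452  0.3144  0.0879  0.6029]
 [ 0.3264 -0.9103 -0.2545 -0.1928]
 [ 0.0001  0.2693 -0.9631  0.3833]
 [ 0.      0.      0.      1.    ]]
photo_relay [254.5, 172.1] 0.61 [ 0.6235 -0.2673  0.    ]
lens [259.0, 156.0] 0.88 [ 0.6205 -0.2396  0.0305]
[255.0, 178.4] 0.62
[ 0.6246 -0.2631  0.2271] [3.1413 0.0001 0.3294]
```

View pics/w1.png

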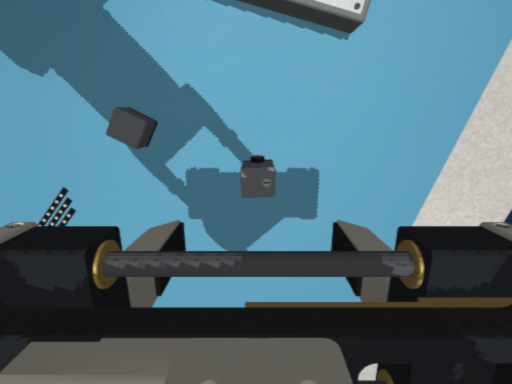

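The wrist view shows the relay's top face at about (258,182) with the lens at (258,158), edges nearly aligned with the image. I'll measure it more finely on a zoom.

```bash
cat > d.py <<'E'
from h import *
np.set_printoptions(precision=4,suppress=True)
w=read_camera('wrist')
q=nets.regions_of(w,'photo_relay')[0]; m=q['region'].astype(np.uint8)
ys,xs=np.where(m); print(xs.min(),xs.max(),ys.min(),ys.max())
for r in range(ys.min(),ys.max()+1,3): c=xs[ys==r]; print(r,c.min(),c.max(),end=' | ')
for c in ([241,168],[275,167],[275,196],[242,197],[258.2,182]): print(atz(w,c,.07))
x0,y0=220,145
im=cv2.resize(w['img'][y0:y0+60,x0:x0+80],(800,600),interpolation=cv2.INTER_CUBIC)
save({'img':im},'w2.png')
E
python3 d.py
```

```text
241 275 154 196
154 255 262 | 157 251 264 | 160 244 272 | 163 243 273 | 166 242 274 | 169 241 275 | 172 241 275 | 175 241 275 | 178 242 275 | 181 242 275 | 184 242 275 | 187 243 275 | 190 243 275 | 193 243 275 | 196 244 253 | [ 0.6024 -0.2562  0.07  ]
[ 0.6392 -0.2424  0.07  ]
[ 0.6511 -0.2753  0.07  ]
[ 0.6143 -0.2892  0.07  ]
[ 0.6266 -0.2656  0.07  ]
```

View pics/w2.png

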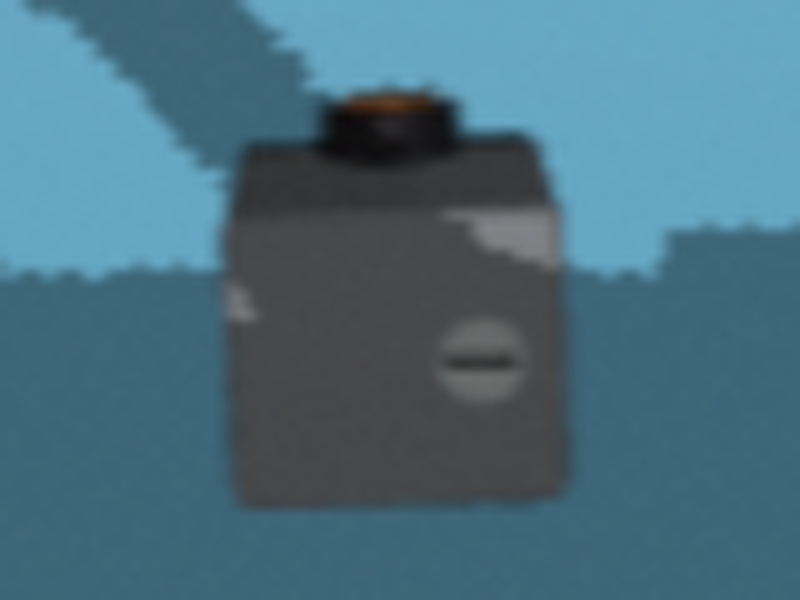

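Refined: relay centre is about (0.627, -0.263) and yaw about 0.36. I'll go down and grip across its x faces with the TCP near z = 33 mm.

Call:
{"name": "carry_out", "arguments": {
  "translation": [
    [0.0016,0.0018,0.02],
    [0,0,0.03],
    [0,0,0.03],
    [0,0,0.03],
    [0,0,0.03],
    [0,0,0.025],
    [0,0,0.02],
    [0,0,0.009],
    [0,0,0],
    [0,0,0]
  ],
  "turn": [
    [0,0,-0.027],
    [0,0,0],
    [0,0,0],
    [0,0,0],
    [0,0,0],
    [0,0,0],
    [0,0,0],
    [0,0,0],
    [0,0,0],
    [0,0,0]
  ],
  "gripper": [-1,-1,-1,-1,-1,-1,-1,-1,-1,-1]
}}

```text
time: 6.05
tool_pos: [0.628, -0.2639, 0.0339]
tool_rot: [3.14, -0.001, 0.358]
contact_force: [0.0, 0.2, -0.2]
opening: 0.0916
```

Call:
{"name": "carry_out", "arguments": {
  "translation": [
    [0,0,0],
    [0,0,0],
    [0,0,0],
    [0,0,0],
    [0,0,0],
    [0,0,0],
    [0,0,0],
    [0,0,0]
  ],
  "turn": [
    [0,0,0],
    [0,0,0],
    [0,0,0],
    [0,0,0],
    [0,0,0],
    [0,0,0],
    [0,0,0],
    [0,0,0]
  ],
  "gripper": [0.3,0.3,0.3,0.3,0.3,0.3,0.3,0.3],
  "squeeze": 25
}}

```text
time: 6.85
tool_pos: [0.6275, -0.2634, 0.0327]
tool_rot: [-3.142, 0.0, 0.358]
contact_force: [0.2, 0.8, 0.4]
opening: 0.0397
```

Call:
{"name": "carry_out", "arguments": {
  "translation": [
    [0,0,-0.01],
    [0,0,-0.03],
    [0,0,-0.05],
    [0,0,-0.05],
    [0,0,-0.05],
    [-0.0175,-0.0306,0],
    [-0.0175,-0.0306,0],
    [-0.0175,-0.0306,0],
    [-0.0175,-0.0306,0],
    [-0.0175,-0.0306,0]
  ],
  "turn": [
    [0,0,0],
    [0,0,0],
    [0,0,0.1],
    [0,0,0.1],
    [0,0,0.103],
    [0,0,0],
    [0,0,0],
    [0,0,0],
    [0,0,0],
    [0,0,0]
  ],
  "gripper": [1,1,1,1,1,1,1,1,1,1],
  "squeeze": 25
}}

```text
time: 7.85
tool_pos: [0.5307, -0.1142, 0.2234]
tool_rot: [3.141, -0.001, 0.055]
contact_force: [0.2, 0.1, -0.7]
opening: 0.0399
```

Call:
{"name": "carry_out", "arguments": {
  "translation": [
    [0,0,0],
    [0,0,0],
    [0,0,0]
  ],
  "turn": [
    [0,0,0],
    [0,0,0],
    [0,0,0]
  ],
  "gripper": [1,1,1]
}}

```text
time: 8.15
tool_pos: [0.5324, -0.1162, 0.2232]
tool_rot: [3.141, -0.001, 0.055]
contact_force: [0.0, -0.0, -0.9]
opening: 0.0398
```

```bash
cat > e.py <<'E'
from h import *
np.set_printoptions(precision=4,suppress=True)
w=read_camera('wrist'); save(w,'w3.png')
o=robot.observe(); print(o['tool_pos'],o['tool_rot'],o['opening'],o['contact_force'])
for k,z in [('photo_relay',0),('lens',.0305+o['tool_pos'][2]-.0327),('socket_mouth',.072),('shutter_grip',.147),('tester',0)]:
    for a in nets.tip_of(w,k)[:2]: print(k,a['pixel'],round(a['score'],2),atz(w,a['pixel'],z))
save({'img':cv2.resize(w['img'],(800,600),interpolation=cv2.INTER_CUBIC)},'w3b.png')
E
python3 e.py
```

```text
[ 0.5324 -0.1163  0.2229] [ 3.141  -0.0007  0.0542] 0.04028048873006405 [-0.1457  0.0522 -2.0196]
photo_relay [254.6, 220.1] 0.73 [ 0.5329 -0.1928  0.    ]
lens [261.4, 197.1] 0.74 [ 0.5339 -0.0911  0.2207]
socket_mouth [263.7, 59.8] 0.86 [0.5325 0.0115 0.072 ]
tester [285.4, 16.2] 0.72 [0.5568 0.0743 0.    ]
```

View pics/w3b.png

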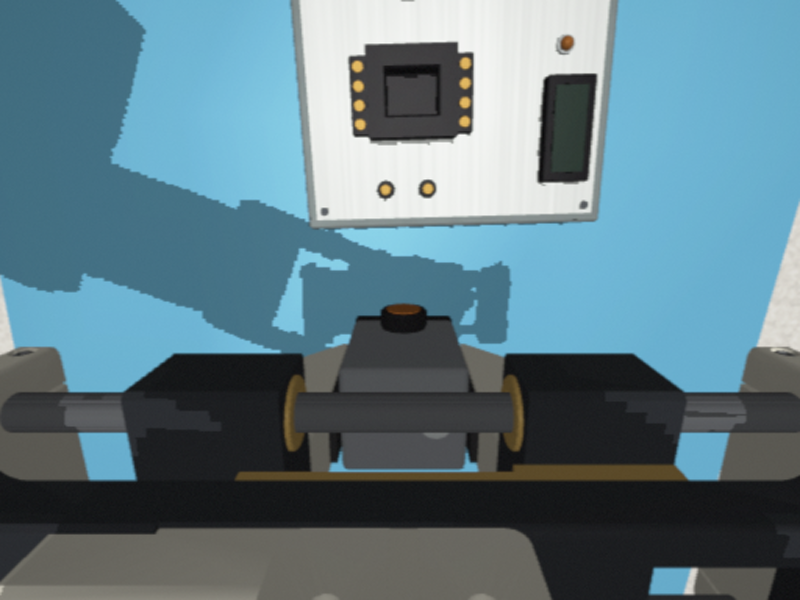

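The picture shows the relay held squarely, lens toward +y (lens at 800-scale (404,315)). The socket well is at about (412,91), and the tester's near corners are at (312,227) and (597,219). I'll zoom in for corner picks.

```bash
cat > f.py <<'E'
from h import *
im=cv2.imread('pics/w3.png')
a=cv2.resize(im[20:100,210:320],(800,582),interpolation=cv2.INTER_CUBIC)
cv2.imwrite('pics/w4.png',a)
# near edge and side edges of the tester, by thresholding brightness
g=cv2.cvtColor(im,cv2.COLOR_BGR2HSV)
m=(g[...,1]<70).astype(np.uint8)
for r in (30,60,90,120,135): c=np.where(m[r,150:420])[0]+150; print(r,c.min(),c.max())
for c in (215,240,270,300,330,360): r=np.where(m[90:170,c])[0]+90; print(c,r.max())
E
python3 f.py
```

```text
30 189 392
60 191 389
90 194 386
120 196 383
135 198 382
215 145
240 144
270 144
300 143
330 142
360 141
```

View pics/w4.png

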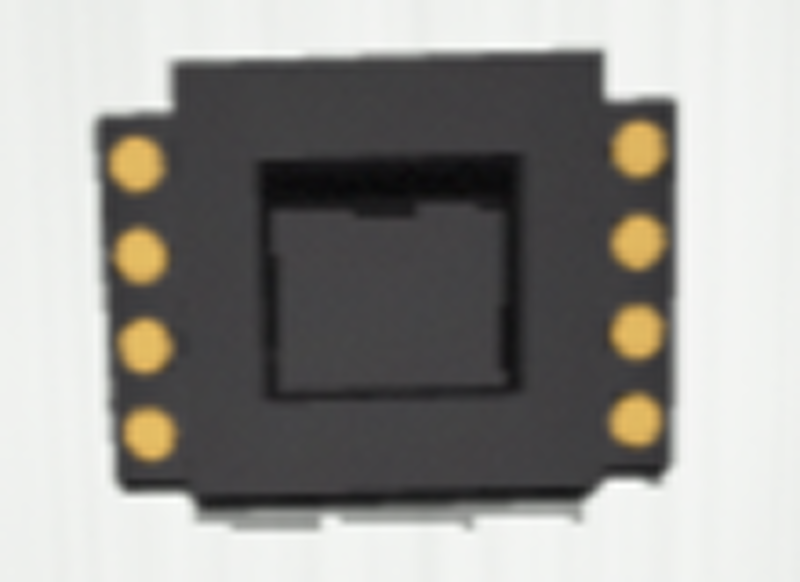

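```bash
cat > g.py <<'E'
from h import *
from scipy.optimize import least_squares
np.set_printoptions(precision=4,suppress=True)
w=read_camera('wrist')
uv=np.array([[173,63],[603,50],[592,487],[192,495],[258,160],[522,153],[519,388],[268,400]],float)/7.273+[209.57,19.57]
L=lambda a,b:np.array([[-a,b,.072],[a,b,.072],[a,-b,.072],[-a,-b,.072]])
M=np.vstack([L(.03,.028),L(.0177,.0147)])
for i,n in ((slice(0,8),'both'),(slice(0,4),'block'),(slice(4,8),'well')):
    def P(q,i=i): c,s=np.cos(q[2]),np.sin(q[2]); X=M[i].copy(); X[:,:2]=X[:,:2]@np.array([[c,s],[-s,c]])+q[:2]; return X
    f=lambda q:np.ravel([proj(w,x)-u for x,u in zip(P(q),uv[i])])
    r=least_squares(f,[.53,.01,.07]); print(n,r.x,r.fun.reshape(-1,2).round(1).tolist())
# near edge line at z=.05
print([atz(w,c,.05) for c in ([215,145.3],[360,141.3],[196.5,120],[383.5,120],[189,30],[392.5,30])])
# relay lens & top: pixels of picture w3b
for u,z in (([342,371],.26),([466,369],.26),([404,315],0.2207)):
    print(u,atz(w,np.array(u)*.64-.18,z))
o=robot.observe(); print(o['tool_pos'],o['tool_rot'])
E
python3 g.py
```

```text
both [0.5313 0.0136 0.0761] [[-0.7, -0.5], [0.5, -0.2], [1.4, -0.2], [-0.8, 0.1], [0.5, 0.7], [-0.7, 0.8], [-0.3, 0.0], [0.1, -0.8]]
block [0.5312 0.0134 0.0738] [[-0.7, -0.3], [0.5, 0.1], [1.2, 0.1], [-0.9, 0.2]]
well [0.5314 0.0138 0.083 ] [[0.5, 0.6], [-0.7, 0.5], [-0.1, -0.3], [0.3, -0.9]]
[array([ 0.4798, -0.0802,  0.05  ]), array([ 0.6511, -0.0662,  0.05  ]), array([ 0.458 , -0.0522,  0.05  ]), array([ 0.6746, -0.0405,  0.05  ]), array([0.4506, 0.0405, 0.05  ]), array([0.6677, 0.0523, 0.05  ])]
[342, 371] [ 0.5131 -0.0999  0.26  ]
[466, 369] [ 0.5506 -0.0972  0.26  ]
[404, 315] [ 0.5317 -0.0934  0.2207]
[ 0.5319 -0.1158  0.2225] [-3.1415  0.0003  0.0545]
```

The socket fits at (0.5313, 0.0136) with tester yaw 0.078. That agrees with the near edge and sides (0.074–0.082) and roughly with the nets. Next I'll hover just above the socket.

Call:
{"name": "carry_out", "arguments": {
  "translation": [
    [0.0014,-0.0185,0],
    [0.0014,-0.0185,0],
    [0.0014,-0.0185,0],
    [0.0013,-0.0185,0],
    [0.0013,-0.0185,0],
    [0.0013,-0.0185,0.02],
    [0.0013,-0.0187,0.03],
    [0,0,0.03],
    [0,0,0.02],
    [0,0,0.005]
  ],
  "turn": [
    [0,0,-0.023],
    [0,0,0],
    [0,0,0],
    [0,0,0],
    [0,0,0],
    [0,0,0],
    [0,0,0],
    [0,0,0],
    [0,0,0],
    [0,0,0]
  ],
  "gripper": [1,1,1,1,1,1,1,1,1,1]
}}

```text
time: 9.5
tool_pos: [0.5301, 0.0149, 0.1154]
tool_rot: [-3.141, 0.005, 0.078]
contact_force: [0.4, -0.4, -0.2]
opening: 0.0398
```

Call:
{"name": "carry_out", "arguments": {
  "translation": [
    [0,0,0],
    [0,0,0],
    [0,0,0]
  ],
  "turn": [
    [0,0,0],
    [0,0,0],
    [0,0,0]
  ],
  "gripper": [1,1,1]
}}

```text
time: 9.8
tool_pos: [0.5323, 0.0144, 0.119]
tool_rot: [3.141, -0.002, 0.078]
contact_force: [0.6, -1.0, -0.3]
opening: 0.0402
```

```bash
cat > i.py <<'E'
from h import *
np.set_printoptions(precision=4,suppress=True)
w=read_camera('wrist'); s=read_camera('scene'); save(w,'w5.png')
o=robot.observe(); print(o['tool_pos'],o['tool_rot'],o['opening'],o['contact_force'])
for k,z in [('lens',.0305+o['tool_pos'][2]-.0327),('socket_mouth',.072),('shutter_grip',.147)]:
    for a in nets.tip_of(w,k)[:2]: print(k,a['pixel'],round(a['score'],2),atz(w,a['pixel'],z))
    for a in nets.tip_of(s,k)[:2]: print('s',k,a['pixel'],round(a['score'],2),atz(s,a['pixel'],z))
a=cv2.resize(w['img'][100:340,100:420],(480,360),interpolation=cv2.INTER_CUBIC)
b=cv2.resize(s['img'][165:255,190:270],(320,360),interpolation=cv2.INTER_CUBIC)
save({'img':np.hstack([a,b])},'w5b.png')
E
python3 i.py
```

```text
[0.532  0.0145 0.1187] [ 3.1411 -0.0019  0.0778] 0.04003903404139507 [ 0.9674 -0.342  -1.2598]
lens [258.5, 197.0] 0.56 [0.5315 0.0394 0.1165]
s socket_mouth [224.3, 216.7] 0.61 [0.5307 0.0108 0.072 ]
shutter_grip [257.1, 94.3] 0.98 [0.5263 0.0958 0.147 ]
s shutter_grip [263.9, 197.1] 0.63 [0.5222 0.1045 0.147 ]
```

View pics/w5b.png

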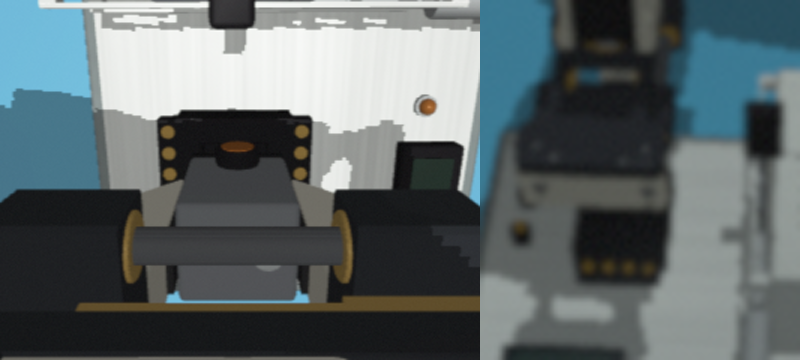

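```bash
cat > j.py <<'E'
from h import *
np.set_printoptions(precision=4,suppress=True)
w=read_camera('wrist'); o=robot.observe(); print(o['tool_pos'],o['tool_rot'])
f=lambda u:np.array(u)/1.5+99.83
g=cv2.cvtColor(w['img'],cv2.COLOR_RGB2GRAY).astype(int)
for c in range(222,294,8): 
    d=np.diff(g[165:185,c]); print(c,165+np.argmin(d)+.5,end='; ')
print()
c=np.cos(.078);s=np.sin(.078)
for u in ([181,112],[290,112],[235.5,112]):
    P=atz(w,f(u),.072); print(P, 'centre if mid', P[:2]-.028*np.array([-s,c]))
z=o['tool_pos'][2]-.0327
for u,h in (([186,157],.07),([292,156],.07),([237,146],.0305)): print(atz(w,f(u),z+h))
E
python3 j.py
```

```text
[0.5315 0.0146 0.1178] [ 3.1415 -0.0002  0.078 ]
222 173.5; 230 173.5; 238 173.5; 246 173.5; 254 173.5; 262 173.5; 270 173.5; 278 173.5; 286 173.5; 
[0.5019 0.0422 0.072 ] centre if mid [0.504  0.0143]
[0.5564 0.0464 0.072 ] centre if mid [0.5586 0.0185]
[0.5291 0.0443 0.072 ] centre if mid [0.5313 0.0164]
[0.514  0.0466 0.1551]
[0.5463 0.0494 0.1551]
[0.5302 0.0396 0.1156]
```

The visible far edge is the socket's base (z = 50 mm), which puts the socket centre at about (0.5316, 0.0132). The lens check says the relay is centred under the TCP. I'll shift 1.2 mm toward −y and lower it gently.

Call:
{"name": "carry_out", "arguments": {
  "translation": [
    [0,0.0012,0.004],
    [0,0,0.004],
    [0,0,0.003],
    [0,0,0.003],
    [0,0,0.002],
    [0,0,0.002],
    [0,0,0.001],
    [0,0,0]
  ],
  "turn": [
    [0,0,0],
    [0,0,0],
    [0,0,0],
    [0,0,0],
    [0,0,0],
    [0,0,0],
    [0,0,0],
    [0,0,0]
  ],
  "gripper": [1,1,1,1,1,1,1,1]
}}

```text
time: 11.05
tool_pos: [0.5315, 0.0135, 0.0986]
tool_rot: [3.142, 0.0, 0.078]
contact_force: [-0.6, -0.5, -1.5]
opening: 0.0399
```

Call:
{"name": "carry_out", "arguments": {
  "translation": [
    [0,0,0.002],
    [0,0,0.002],
    [0,0,0.002],
    [0,0,0.001],
    [0,0,0.001],
    [0,0,0.001],
    [0,0,0.0005],
    [0,0,0],
    [0,0,0]
  ],
  "turn": [
    [0,0,0],
    [0,0,0],
    [0,0,0],
    [0,0,0],
    [0,0,0],
    [0,0,0],
    [0,0,0],
    [0,0,0],
    [0,0,0]
  ],
  "gripper": [1,1,1,1,1,1,1,1,1]
}}

```text
time: 11.95
tool_pos: [0.5315, 0.0134, 0.0896]
tool_rot: [3.141, -0.0, 0.078]
contact_force: [-2.1, 0.9, 4.8]
opening: 0.0397
```

Call:
{"name": "carry_out", "arguments": {
  "translation": [
    [0,0,0.0005],
    [0,0,0.0005],
    [0,0,0],
    [0,0,0]
  ],
  "turn": [
    [0,0,0],
    [0,0,0],
    [0,0,0],
    [0,0,0]
  ],
  "gripper": [1,1,1,1]
}}

```text
time: 12.35
tool_pos: [0.5316, 0.0134, 0.0896]
tool_rot: [3.141, -0.001, 0.078]
contact_force: [-5.2, 0.6, 13.6]
opening: 0.0402
```

The relay is firmly home: z has stopped at the expected 0.0896 while the force rises. I'll relax, release, and lift clear.

Call:
{"name": "carry_out", "arguments": {
  "translation": [
    [0,0,-0.001],
    [0,0,0],
    [0,0,0],
    [0,0,0],
    [0,0,0],
    [0,0,0],
    [0,0,0],
    [0,0,0]
  ],
  "turn": [
    [0,0,0],
    [0,0,0],
    [0,0,0],
    [0,0,0],
    [0,0,0],
    [0,0,0],
    [0,0,0],
    [0,0,0]
  ],
  "gripper": [1,-1,-1,-1,-1,-1,-1,-1]
}}

```text
time: 13.15
tool_pos: [0.5316, 0.0134, 0.0892]
tool_rot: [3.142, -0.0, 0.078]
contact_force: [0.2, 0.7, 0.1]
opening: 0.0898
```

Call:
{"name": "carry_out", "arguments": {
  "translation": [
    [0,0,-0.01],
    [0,0,-0.02],
    [0,0,-0.03],
    [0,0,-0.04],
    [0,0,-0.04],
    [0,0,0],
    [0,0,0],
    [0,0,0]
  ],
  "turn": [
    [0,0,0],
    [0,0,0],
    [0,0,0],
    [0,0,0],
    [0,0,0],
    [0,0,0],
    [0,0,0],
    [0,0,0]
  ],
  "gripper": [-1,-1,-1,-1,-1,-1,-1,-1]
}}

```text
time: 13.95
tool_pos: [0.5309, 0.0135, 0.2285]
tool_rot: [-3.141, 0.002, 0.078]
contact_force: [-0.3, 0.4, 0.1]
opening: 0.0919
```

```bash
cat > k.py <<'E'
from h import *
np.set_printoptions(precision=4,suppress=True)
w=read_camera('wrist'); s=read_camera('scene'); t=read_camera('top')
o=robot.observe(); print(o['tool_pos'],o['tool_rot'],o['opening'],o['contact_force'])
for n,p in (('w',w),('s',s),('t',t)):
  for k,z in [('lens',.0875),('photo_relay',.057),('shutter_grip',.147)]:
    for a in nets.tip_of(p,k)[:1]: print(n,k,a['pixel'],round(a['score'],2),atz(p,a['pixel'],z))
a=cv2.resize(w['img'],(480,360),interpolation=cv2.INTER_CUBIC)
b=cv2.resize(s['img'][165:255,190:270],(320,360),interpolation=cv2.INTER_CUBIC)
save({'img':np.hstack([a,b])},'w6.png')
E
python3 k.py
```

```text
[0.531  0.0135 0.228 ] [-3.1412  0.0024  0.0779] 0.09202043620075823 [0.177  0.761  0.6504]
w lens [260.9, 163.5] 0.91 [0.5331 0.0358 0.0875]
w photo_relay [254.7, 176.6] 0.62 [0.5275 0.014  0.057 ]
w shutter_grip [260.9, 102.7] 0.81 [0.5276 0.0963 0.147 ]
s lens [236.9, 212.4] 0.59 [0.5261 0.0414 0.0875]
s photo_relay [224.7, 217.3] 0.65 [0.5207 0.0091 0.057 ]
s shutter_grip [260.1, 196.1] 0.72 [0.5203 0.0956 0.147 ]
t shutter_grip [265.8, 187.5] 0.5 [0.5333 0.0973 0.147 ]
```

View pics/w6.png

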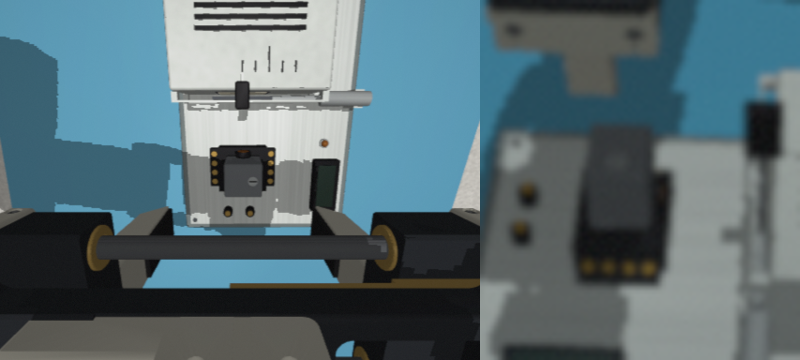

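The relay is seated in the socket, lens toward the lamp house, with the fingers clear. The tab is at 480-scale (243,95), consistent with the predicted (0.525, 0.097). I'll move over the tab with the jaws straddling it along the tester's x.

Call:
{"name": "carry_out", "arguments": {
  "translation": [
    [0,-0.0215,0],
    [0,-0.022,0],
    [0,-0.02,0],
    [0,-0.02,0],
    [0,0,0.03],
    [0,0,0.03],
    [0,0,0.02],
    [0,0,0.0145],
    [0,0,0],
    [0,0,0]
  ],
  "turn": [
    [0,0,0],
    [0,0,0],
    [0,0,0],
    [0,0,0],
    [0,0,0],
    [0,0,0],
    [0,0,0],
    [0,0,0],
    [0,0,0],
    [0,0,0]
  ],
  "gripper": [-1,-1,-1,-1,-1,-1,-1,-1,0.3,0.3],
  "squeeze": 20
}}

```text
time: 15.55
tool_pos: [0.5253, 0.0967, 0.1351]
tool_rot: [3.142, -0.0, 0.078]
contact_force: [0.5, -0.4, 0.7]
opening: 0.0805
```

Call:
{"name": "carry_out", "arguments": {
  "translation": [
    [0,0,0],
    [0,0,0],
    [0,0,0],
    [0,0,0],
    [0,0,0],
    [0,0,0],
    [0,0,0],
    [0,0,0]
  ],
  "turn": [
    [0,0,0],
    [0,0,0],
    [0,0,0],
    [0,0,0],
    [0,0,0],
    [0,0,0],
    [0,0,0],
    [0,0,0]
  ],
  "gripper": [1,1,1,1,1,1,1,1],
  "squeeze": 20
}}

```text
time: 16.35
tool_pos: [0.525, 0.0967, 0.1347]
tool_rot: [3.142, 0.0, 0.078]
contact_force: [0.2, 0.3, 0.4]
opening: 0.0163
```

Call:
{"name": "carry_out", "arguments": {
  "translation": [
    [0,0,0],
    [0,0,0],
    [0,0,0],
    [0,0,0]
  ],
  "turn": [
    [0,0,0],
    [0,0,0],
    [0,0,0],
    [0,0,0]
  ],
  "gripper": [1,1,1,1],
  "squeeze": 30
}}

```text
time: 16.75
tool_pos: [0.5245, 0.0967, 0.1346]
tool_rot: [3.141, 0.001, 0.078]
contact_force: [-4.1, -0.3, 3.0]
opening: 0.0119
```

Call:
{"name": "carry_out", "arguments": {
  "translation": [
    [0.001,0,0],
    [0.002,0,0],
    [0.003,0,0],
    [0.003,0,0],
    [0.003,0,0],
    [0.002,0,0],
    [0.001,0,0],
    [0,0,0],
    [0,0,0]
  ],
  "turn": [
    [0,0,0],
    [0,0,0],
    [0,0,0],
    [0,0,0],
    [0,0,0],
    [0,0,0],
    [0,0,0],
    [0,0,0],
    [0,0,0]
  ],
  "gripper": [1,1,1,1,1,1,1,1,1]
}}

```text
time: 17.65
tool_pos: [0.5396, 0.0979, 0.1346]
tool_rot: [3.142, 0.001, 0.078]
contact_force: [-6.1, -1.2, 4.0]
opening: 0.0119
```

Call:
{"name": "carry_out", "arguments": {
  "translation": [
    [0.002,0,0],
    [0.002,0,0],
    [0.002,0,0],
    [0.002,0,0],
    [0.001,0,0],
    [0.001,0,0],
    [0,0,0],
    [0,0,0],
    [0,0,0]
  ],
  "turn": [
    [0,0,0],
    [0,0,0],
    [0,0,0],
    [0,0,0],
    [0,0,0],
    [0,0,0],
    [0,0,0],
    [0,0,0],
    [0,0,0]
  ],
  "gripper": [1,1,1,1,1,1,1,1,1]
}}

```text
time: 18.55
tool_pos: [0.5492, 0.0987, 0.1346]
tool_rot: [3.142, 0.002, 0.078]
contact_force: [-7.9, -2.0, 5.4]
opening: 0.0119
```

```bash
cat > l.py <<'E'
from h import *
np.set_printoptions(precision=4,suppress=True)
w=read_camera('wrist'); s=read_camera('scene'); t=read_camera('top')
F=[]
for i in range(5): robot.observe(); F.append(robot.observe()['contact_force']); read_camera('scene') 
o=robot.observe(); print(o['tool_pos'],o['tool_rot'],o['opening'],np.mean(F,0))
s0=cv2.imread('pics/scene0.png')[...,::-1]
b=cv2.resize(s['img'][165:255,200:320],(800,600),interpolation=cv2.INTER_CUBIC)
c=cv2.resize(w['img'][20:250,100:420],(400,300),interpolation=cv2.INTER_CUBIC)
save({'img':np.hstack([cv2.resize(b,(400,300)),c])},'w7.png')
for n,p in (('w',w),('s',s),('t',t)):
  for k,z in [('lens',.0875),('photo_relay',.057),('shutter_grip',.147)]:
    for a in nets.tip_of(p,k)[:1]: print(n,k,a['pixel'],round(a['score'],2),atz(p,a['pixel'],z))
E
python3 l.py
```

```text
[0.5492 0.0987 0.1346] [-3.1416  0.002   0.0781] 0.011491977959299727 [-7.9566 -0.9162  4.9509]Traceback (most recent call last):
  File "l.py", line 13, in <module>
    for a in nets.tip_of(p,k)[:1]: print(n,k,a['pixel'],round(a['score'],2),atz(p,a['pixel'],z))
             ~~~~~~~~~~~^^^^^
ValueError: only the last four pictures can be asked about
```

View pics/w7.png

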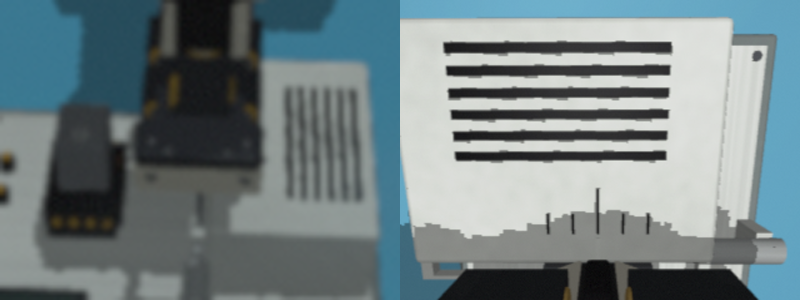

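The wrist view shows the tab between the fingers at x≈597, right on the long half mark (598). The spring reaction is 8.0 N, as expected at half, and the relay is still seated. Handing in now.

```bash
python3 -c "
from cell import robot
print(robot.hand_in()); o=robot.observe(); print(o['time'],o['tool_pos'],o['contact_force'],o['opening'])"
```

```text
the job is handed in; nothing more can be done
None
the job is handed in; nothing more can be done
```

The photo relay is plugged into the tester's socket and let go. The shutter is held open at the half mark in the fingers, and the job was handed in at about 19 s of the 64 s.

- **Relay:** I gripped it across its x sides and lowered it into the socket. It stopped at TCP z 0.0896 m, against 0.0897 m expected for fully home, and stayed there as the push rose to about 14 N. After release, the wrist and scene pictures showed it seated with the lens toward the lamp house, and the fingers were clear.
- **Shutter:** I gripped the tab (opening 12 mm against its 12 mm width) and slid it about 25 mm in small steps. In the wrist picture the tab lines up with the long half mark. The spring pushed back with 8.0 N, the figure given for half. The largest commanded slide was 25 mm, so it never neared the three-quarter mark.
- **Bystanders:** I kept clear of the plain relay, the reel and the cutters throughout, but took no final picture of them.
- **Disagreements:** Some network points were off. One early scene reading put the socket mouth at y −0.22 m, and the scene and top tab and relay points differed by 5–10 mm. I used my own fit of the socket edges instead. The last network check failed because those pictures had expired, so the final check rests on the picture, the force and the TCP travel.

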